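# Renew the humidity cartridge and latch the keepsake case

### The job

Lay the fresh blue humidity cartridge flat in the ribbed pocket of the open keepsake case, then swing the glass lid down and press on its front rail against the rubber gasket until the brass catch takes it and holds it shut. Press firmly but gently, feeling for the catch rather than forcing the lid, and leave everything else on the desk where it is.

Things in the scene. Friction and masses are not known exactly. Their poses are not given: they have to be found in the camera images.
- case: Airtight mahogany keepsake case, fixed to the desk: 180 mm deep (its x), 220 mm wide (its y), walls 8 mm thick, their top 59 mm above the desk, floor 8 mm thick. Origin: centre of its underside; -x is the front with the catch, +x carries the lid's hinge. A black rubber gasket stands 9 to 20 mm proud on the wall tops. The medals at its back are fixed.
- pocket (a point): Centre of the pocket's floor (8 mm above the desk, 30 mm in front of the case's centre), axes as the case's. The pocket is 42 mm along the case's x and 80 mm along its y, between ribs 8 mm high: the cartridge lies in it with its long side along the case's y, either way round. From its sides to the front wall there are 35 mm of room, to the medals 45 mm.
- lid_hinge (a joint): Angle of the lid, rad: 0 is level and nominally shut, growing as it opens; 1.42 to 1.6 at the start (nearly upright). The hinge line runs along the case's y, 90 mm behind the case's centre (+x), 70 mm above the desk. The hinge is stiff (about 0.35 Nm): the lid stays where it is left. Wood meets wood at -0.06.
- lid: Lid: mahogany frame 16 mm thick with a glass pane, 180 x 220 mm, 0.3 kg. Origin on the hinge line, level with the lid's underside; when shut its axes are those of the case: it reaches 180 mm to the front (its own -x) and 16 mm up (its own z). It is delicate: the robot must never push on it with more than 26 N.
- lid_press (a point): Middle of the top face of the lid's front rail, the place to press: 165 mm from the hinge line, 15 mm behind the lid's front edge, 16 mm above its underside; the rail is 30 mm wide. It turns with the lid, z out of the top face. Against the gasket the lid resists with about 6 N more per mm here.
- striker: Brass hook plate 30 mm wide on the lid's front edge, hanging 21 mm below the lid's underside and 11 mm in front of it. Origin as the lid's, on the hinge line. Let go after a press of 19 to 24 N, a caught lid springs back at lid_press by less than 2.5 mm; an uncaught one is pushed up again by more than 3 mm.
- latch: Brass catch in the case's front wall (origin as the case's). Its sprung, bevelled tongue gives way to the striker, then snaps over it. Gasket and tongue sit on one adjustable inner frame: the height at which the lid catches differs by up to 5.5 mm up or down from case to case and is not measured (lid angle -0.03 to 0.035). It catches at 12 to 18 N pressed on lid_press.
- fresh: Fresh humidity cartridge: blue plastic block with white vent slots, 70 mm (its x) x 34 mm (its y) x 24 mm high, 0.07 kg. Origin: centre of its underside.
- spent: Spent cartridge, same size as the fresh one but brown-grey with black slots; a bystander. Origin: centre of its underside.
- mug: White mug, 80 mm across, 90 mm high; bystander. Origin: centre of its underside.
- ink: Glass ink jar with a black cap, 52 mm across, 55 mm high; bystander. Origin: centre of its underside.
- paperweight: Brass paperweight, 60 mm across, 52 mm high; bystander. Origin: centre of its underside.
- magnifier: Magnifying glass lying flat, about 155 mm long, 13 mm thick, lens towards its +x; bystander. Origin: between handle and lens, underside.
- book: Green book lying flat, 150 x 210 x 28 mm; bystander. Origin: centre of its underside.
Not all that is in view belongs to the job. Several things have the shape of the fresh; the one meant has the colours described above.

How it is judged:
By the outcome, as a careful person would: the job done as asked, in the order asked, and still so for the second after the job is handed in, with the robot touching nothing.
It also fails if it takes over 70 s, if anything falls off the work surface, if the arm or the gripper's body presses on something with over 40 N, if the wrist force passes 120 N, or if a joint passes its speed limit or range.

### The arm

A 7-joint arm with a two-finger parallel gripper is mounted at the origin on the work surface. World frame = base frame: x ahead of the robot, y to its left, z up, the work surface at z = 0. Lengths are in m, angles in rad, forces in N, time in s.
With the tool pointing down it reaches from about 0.4 to 0.85 m from the base axis. Payload 10.4 kg.
Tool frame: the origin (TCP) lies midway between the tips of the shut fingers; the grasp point (between the pads) lies 19 mm behind it; z points along the fingers, y is the line along which they close (so a half turn about z gives the same grasp; the last joint's range is limited). The gripper opens to 85 mm and grips with 20 to 120 N. Pads are 22 mm wide; open, the fingers measure 114 mm over their backs; the gripper's body (76 mm by 85 mm) begins 54 mm behind the grasp point. The pads swing forward as they close: fully open they stand 13 mm farther back than shut.
Start: joints at [-1.164, 0.332, -0.065, 1.46, 0.022, 1.35, -0.088], TCP at [0.26, 0.568, 0.231] pointing down, gripper open.
Joint ranges: [-2.6, 2.6], [-0.5, 2.12], [-1.47, 1.34], [0.16, 2.42], [-1.27, 4.41], [0.06, 2.06], [-2.6, 2.6]. Speed limits (rad/s): [2.22, 2.22, 2.79, 2.79, 3.14, 3.14, 3.14].

### API

Orientations are given as a unit quaternion [x, y, z, w].
In Python, from workcell import get_obs, camera, camera_params, hand_in gives the robot as it stands.
- The arm moves only by the tool carry_out, never from a script. Its argument "commands" is a list that holds one entry, the list of rows, each a list of 6 numbers: the shift along the tool's x, y, z in units of 40 mm (1.0 is 40 mm), then the turn, a rotation vector about the tool's x, y, z in units of 6 degrees (1.0 is 6 degrees). In form: [[[x, y, z, ax, ay, az], ...]]. A call has 1 to 20 rows; each row shifts and turns the commanded pose from where the row before left it, along the tool's axes as they then stand; what a row does not reach is not made up. A row lasts 1/12 s, in which the tool goes at most 41.7 mm and 7.16 degrees, less where a joint would pass 70% of its speed; a pose out of reach is approached as far as the arm can. A call is refused whole if a number of a shift passes 1 or a number of a turn 1, either way. A call with a gripper value outside its range is refused whole. "hand" is the closure, from -1 (fully open) to 1 (shut), set as the call begins (left out, the last holds). The fingers move at their own pace and stop on an object; "force" is the grip in N (left out, the last holds). Time passes only in rows, so rows that do not move let the fingers close. It gives the time, the measured TCP pose, the force, the opening and the grip force at its end, in the units of the state.
- get_obs(): the state, without advancing time (a new reading comes with each control period).
- camera(name): name is "scene" or "top" or "wrist"; returns the picture (480x640x3 uint8, red, green, blue); there is no depth.
- camera_params(name): a dict with "mtx" (3x3 intrinsics, pixels), "R" (3x3) and "t" (3): a world point X has camera coordinates R X + t. Camera axes: x right, y down, z forward; pixel columns grow to the right and rows downward; lengths in m; the calibration is good to about 2 mm. A picture is of the moment at which its call begins: read the wrist's pose just before it. camera_params takes no time and is no camera call; for the wrist camera it gives the pose at the moment of the call.
- hand_in(): hands the job in; it is judged then, once.
The state is a dict: "clock": time; "joint_pos": joint angles; "joint_velocities": joint speeds; "tau": joint torques, N m; "position": TCP position; "ee_rot": TCP orientation; "ft_force": force on the tool from outside, world axes, zero at the start; "torque": the same for the moment, N m; "grip_width": opening from 0.0 (shut) to 1.0 (fully open); "grasp_force": force on a finger pad.
Only numpy, scipy, OpenCV 4.12 (cv2) and the standard library are available. Lean on these libraries where they do the work, as an engineer would, in place of code of your own. Each camera call takes 0.05 s, during which the arm holds its last target. There are 200 camera calls.

## Working session

There is one attempt and no reset: what is moved stays moved. The work goes in short steps, Python scripts to look and compute and a tool call to move; the robot and the scene stay as the last step left them, time stands still between calls to the robot, and variables do not carry over. Pictures are saved under pics/ and viewed, at most 10 in all, crops included, and the job is handed in when it is done.

Besides the shell and the picture viewer there is one more tool, called after "Request:" by a JSON object that holds its "op" and its "data", one argument or row to a line. carry_out: Moves the arm, as the interface text tells. Its arguments: {"type":"object","properties":{"commands":{"type":"array"},"hand":{"type":"number"},"force":{"type":"number"}},"required":["commands"]}

```bash
mkdir -p pics; python3 - <<'E'
from workcell import *
import cv2
o=get_obs();print({k:o[k] for k in('clock','position','ee_rot','ft_force','grip_width')})
for n in('scene','top'):
    cv2.imwrite(f'pics/{n}0.png',camera(n)[:,:,::-1]);p=camera_params(n);print(n,p)
E
```

```text
{'clock': 0.0, 'position': array([0.26028335, 0.56782205, 0.23048671]), 'ee_rot': array([ 2.13236690e-01,  9.77000306e-01, -7.07320806e-04, -1.29603585e-04]), 'ft_force': array([0.17387479, 1.11761256, 0.90591576]), 'grip_width': 0.9992244017983831}
scene {'mtx': array([[546.90326071,   0.        , 325.40611692],
       [  0.        , 546.90326071, 252.8139193 ],
       [  0.        ,   0.        ,   1.        ]]), 'R': array([[ 0.72418171,  0.68960548,  0.00226619],
       [ 0.48264138, -0.50448792, -0.71592544],
       [-0.49256284,  0.51955387, -0.69817307]]), 't': array([-0.33260089, -0.16211591,  1.79118666])}
top {'mtx': array([[456.86151275,   0.        , 328.54570152],
       [  0.        , 456.86151275, 244.30726016],
       [  0.        ,   0.        ,   1.        ]]), 'R': array([[ 0.02611931, -0.99965803, -0.00126288],
       [-0.98847652, -0.02563869, -0.1491872 ],
       [ 0.14910381,  0.00514499, -0.98880816]]), 't': array([-0.02404938,  0.4940015 ,  1.09735788])}
```

View pics/top0.png

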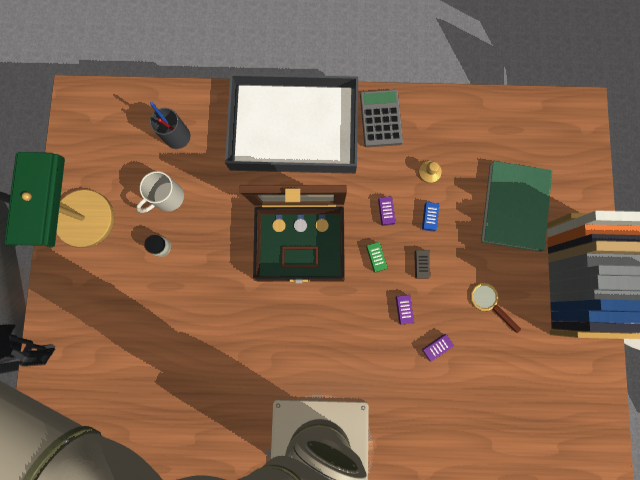

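View pics/scene0.png

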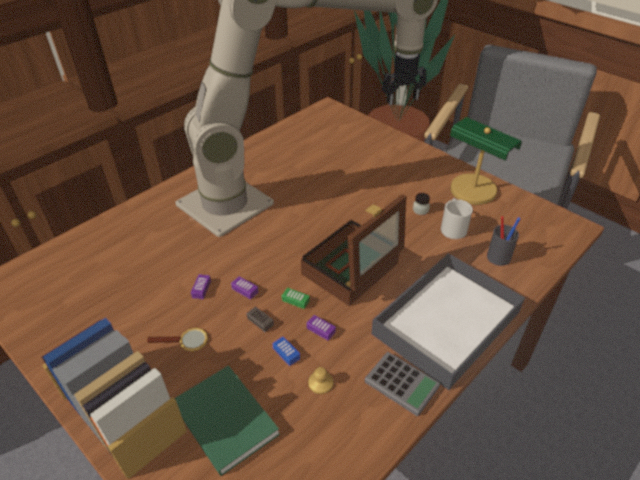

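Candidates in the top view:
- blue (430,216)
- purple (387,210), (405,310), (437,348)
- green (377,257)
- brown-grey with black slots (422,264), which is the spent one

Only the one at (430,216) is blue with white slots. The case is at about (300,243), with its front (the catch) at (300,281) and the lid standing at the back. I'll confirm in one enlarged crop.

```bash
python3 - <<'E'
import cv2
a=cv2.imread('pics/top0.png')
A=cv2.resize(a[180:290,240:350],(396,396),interpolation=cv2.INTER_CUBIC) # x3.6
B=cv2.resize(a[190:240,405:455],(396,396),interpolation=cv2.INTER_CUBIC) # x7.92
cv2.imwrite('pics/crop0.png',cv2.hconcat([A,B]))
h=cv2.cvtColor(a,cv2.COLOR_BGR2HSV)
m=cv2.inRange(h,(100,100,50),(122,255,255))[190:240,405:455]
m=cv2.morphologyEx(m,cv2.MORPH_CLOSE,cv2.getStructuringElement(2,(7,7)))
c=max(cv2.findContours(m,0,2)[0],key=cv2.contourArea);print(cv2.minAreaRect(c),(cv2.boxPoints(cv2.minAreaRect(c))+[405,190]).tolist())
E
cat > h.py <<'E'
import numpy as np
from workcell import *
from scipy.spatial.transform import Rotation as R
def unproj(n,uv,z,p=None):
    p=p or camera_params(n); C=-p['R'].T@p['t']
    d=p['R'].T@np.linalg.inv(p['mtx'])@np.array([uv[0],uv[1],1.])
    return C+d*(z-C[2])/d[2]
def proj(n,X,p=None):
    p=p or camera_params(n); c=p['mtx']@(p['R']@np.array(X)+p['t']); return c[:2]/c[2]
def to_tool(target,yaw_y=None,o=None):
    "shift in tool axes/40mm from current pose to target position"
    o=o or get_obs(); r=R.from_quat(o['ee_rot'])
    return r.inv().apply(np.array(target)-o['position'])/.04
E
```

```text
((25.347562789916992, 25.871952056884766), (14.356100082397461, 27.497453689575195), 6.340191841125488) [[421.6951217651367, 228.74390411376953], [424.7317085266113, 201.41463375091553], [439.00000381469727, 203.0], [435.96341705322266, 230.3292694091797]]
```

View pics/crop0.png

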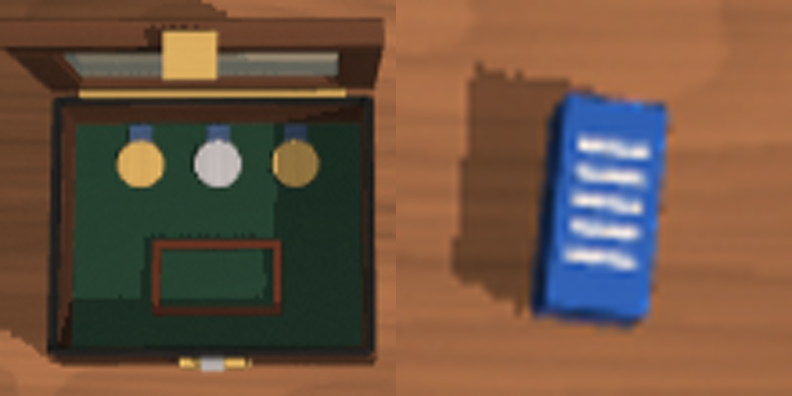

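The crop confirms it: a blue block with white slots, top face (427,202)-(439,203)-(436,231)-(424,230). The pocket ribs are at crop (152,240)-(281,315) and the case's outer rim at crop (53,97)-(375,355).

```bash
python3 - <<'E'
from h import *
np.set_printoptions(precision=4,suppress=True)
U=lambda L,z:np.array([unproj('top',(240+x/3.6-.5,180+y/3.6-.5),z) for x,y in L])
F=U([(152,240),(281,240),(281,315),(152,315)],.016);print('pocket ribs',F,F.mean(0))
for z in(.07,.077):
  G=U([(53,97),(374,97),(375,357),(48,355)],z);print('case',z,G,G.mean(0),np.linalg.norm(G-np.roll(G,1,0),axis=1))
b=np.array([unproj('top',p,.024) for p in[(427,202),(439.2,203.3),(436.4,230.7),(424,229.7)]])
print('blue',b,b.mean(0),np.linalg.norm(b-np.roll(b,1,0),axis=1))
d=(b[0]+b[1]-b[2]-b[3])[:2];print('long axis yaw deg',np.degrees(np.arctan2(d[1],d[0])))
d=(G[0]+G[1]-G[2]-G[3])[:2];print('case yaw',np.degrees(np.arctan2(d[1],d[0])))
d=(F[0]+F[1]-F[2]-F[3])[:2];print(np.degrees(np.arctan2(d[1],d[0])))
d=(G[0]+G[3]-G[1]-G[2])[:2];print('case yaw from y',np.degrees(np.arctan2(-d[0],d[1])))
o=get_obs();print('tool axes\n',R.from_quat(o['ee_rot']).as_matrix())
print('shift to blue',to_tool([*b.mean(0)[:2],.231]))
E
```

```text
pocket ribs [[0.4898 0.1071 0.016 ]
 [0.4922 0.0166 0.016 ]
 [0.4393 0.015  0.016 ]
 [0.437  0.105  0.016 ]] [0.4646 0.0609 0.016 ]
case 0.07 [[ 0.5782  0.1725  0.07  ]
 [ 0.5838 -0.0451  0.07  ]
 [ 0.4077 -0.0495  0.07  ]
 [ 0.4033  0.1669  0.07  ]] [0.4933 0.0612 0.07  ] [0.175  0.2177 0.1763 0.2165]
case 0.077 [[ 0.5766  0.1712  0.077 ]
 [ 0.5822 -0.0449  0.077 ]
 [ 0.4071 -0.0493  0.077 ]
 [ 0.4028  0.1658  0.077 ]] [0.4922 0.0607 0.077 ] [0.1738 0.2163 0.1751 0.2151]
blue [[ 0.6119 -0.2589  0.024 ]
 [ 0.6093 -0.2899  0.024 ]
 [ 0.5382 -0.2822  0.024 ]
 [ 0.5399 -0.2509  0.024 ]] [ 0.5748 -0.2705  0.024 ] [0.0724 0.0311 0.0715 0.0313]
long axis yaw deg -6.290169019293203
case yaw 1.6179668921371682
2.0376001667837302
case yaw from y 1.3106439637088476
tool axes
 [[-0.9091  0.4167 -0.0005]
 [ 0.4167  0.9091 -0.0012]
 [-0.     -0.0013 -1.    ]]
shift to blue [-15.8805 -15.7763   0.0104]
```

Request:
{"op": "carry_out", "data": {
  "commands": [
    [[-0.65, -0.65, -0.1, 0, 0, -0.15], [-0.65, -0.65, -0.1, 0, 0, -0.15], [-0.65, -0.65, -0.1, 0, 0, -0.15], [-0.65, -0.65, -0.1, 0, 0, -0.15], [-0.65, -0.65, -0.1, 0, 0, -0.15], [-0.65, -0.65, -0.1, 0, 0, -0.15], [-0.65, -0.65, -0.1, 0, 0, -0.15], [-0.65, -0.65, -0.1, 0, 0, -0.15], [-0.65, -0.65, -0.1, 0, 0, -0.15], [-0.65, -0.65, -0.1, 0, 0, -0.15], [-0.65, -0.65, -0.1, 0, 0, -0.15], [-0.65, -0.65, -0.1, 0, 0, -0.15], [-0.65, -0.65, -0.1, 0, 0, -0.15], [-0.65, -0.65, -0.1, 0, 0, -0.15]]
  ],
  "hand": -0.4
}}

```text
clock: 1.27
position: [0.4878, 0.1054, 0.2875]
ee_rot: [0.104, 0.995, 0.0, -0.0]
ft_force: [0.7, 0.0, 0.8]
grip_width: 0.701
grasp_force: 0.0
```

```bash
cat >> h.py <<'E'
def plan(target,ydeg):
    o=get_obs(); M=R.from_quat(o['ee_rot']).as_matrix()
    # goal: tool z down, tool y at world yaw ydeg (mod 180, nearest)
    cur=np.degrees(np.arctan2(M[1,1],M[0,1])); y=cur+((ydeg-cur+90)%180-90)
    a=np.radians(y); Y=np.array([np.cos(a),np.sin(a),0]);Z=np.array([0,0,-1.])
    G=R.from_matrix(np.c_[np.cross(Y,Z),Y,Z])
    rv=np.degrees((R.from_matrix(M).inv()*G).as_rotvec())/6
    print('t',round(o['clock'],2),'pos',o['position'].round(4),'q',np.round(o['joint_pos'],2),'w',round(o['grip_width'],3),'ft',np.round(o['ft_force'],1),'yaw',cur.round(1))
    print('  shift (cur axes)',to_tool(target,o=o).round(3),'(goal axes)',(G.inv().apply(np.array(target)-o['position'])/.04).round(3),'turn',rv.round(3))
E
python3 -c "
from h import *
plan([.575,-.2705,.15],83.7)"
```

```text
t 1.27 pos [0.4878 0.1054 0.2875] q [-0.64  0.01  0.34  1.71 -0.    1.41  1.06] w 0.701 ft [0.7 0.  0.8] yaw 78.0
  shift (cur axes) [-4.084 -8.742  3.435] (goal axes) [-3.198 -9.102  3.437] turn [ 0.002 -0.    -0.947]
```

Request:
{"op": "carry_out", "data": {
  "commands": [
    [[-0.2, -0.75, 0, 0, 0, -0.1], [-0.2, -0.75, 0, 0, 0, -0.1], [-0.25, -0.75, 0, 0, 0, -0.1], [-0.25, -0.75, 0, 0, 0, -0.1], [-0.25, -0.75, 0.3, 0, 0, -0.1], [-0.25, -0.75, 0.3, 0, 0, -0.1], [-0.25, -0.75, 0.3, 0, 0, -0.1], [-0.3, -0.75, 0.4, 0, 0, -0.1], [-0.3, -0.75, 0.4, 0, 0, -0.1], [-0.3, -0.75, 0.4, 0, 0, -0.05], [-0.3, -0.75, 0.4, 0, 0, 0], [-0.3, -0.75, 0.4, 0, 0, 0], [0, 0, 0.4, 0, 0, 0], [0, 0, 0, 0, 0, 0], [0, 0, 0, 0, 0, 0]]
  ]
}}

```text
clock: 2.52
position: [0.5562, -0.2664, 0.1544]
ee_rot: [0.055, 0.998, 0.0, -0.001]
ft_force: [-0.0, 0.3, 0.9]
grip_width: 0.701
grasp_force: 0.0
```

```bash
python3 - <<'E'
from h import *
import cv2
plan([.575,-.2705,.05],83.7)
p=camera_params('wrist');a=camera('wrist')[:,:,::-1];cv2.imwrite('pics/w1.png',a)
h=cv2.cvtColor(np.ascontiguousarray(a),cv2.COLOR_BGR2HSV)
m=cv2.inRange(h,(100,110,50),(122,255,255))
m=cv2.morphologyEx(m,cv2.MORPH_CLOSE,cv2.getStructuringElement(2,(25,25)))
c=max(cv2.findContours(m,0,2)[0],key=cv2.contourArea);b=cv2.boxPoints(cv2.minAreaRect(c));print(b.tolist())
W=np.array([unproj('wrist',q,.024,p) for q in b]);print(W.round(4),W.mean(0),np.linalg.norm(W-np.roll(W,1,0),axis=1))
E
```

```text
t 2.52 pos [ 0.5562 -0.2664  0.1544] q [-0.12  0.42  0.63  1.61 -0.26  1.2   2.03] w 0.701 ft [-0.   0.3  0.9] yaw 83.7
  shift (cur axes) [-0.486 -0.053  2.609] (goal axes) [-0.479 -0.051  2.61 ] turn [ 0.007 -0.024 -0.005]
[[299.0, 206.0], [338.0, 206.0], [338.0, 284.0], [299.0, 284.0]]
[[ 0.5372 -0.2802  0.024 ]
 [ 0.5408 -0.2481  0.024 ]
 [ 0.6114 -0.2548  0.024 ]
 [ 0.6075 -0.2893  0.024 ]] [ 0.57422506 -0.26811211  0.024     ] [0.0708911  0.03231457 0.07089414 0.03478453]
```

View pics/w1.png

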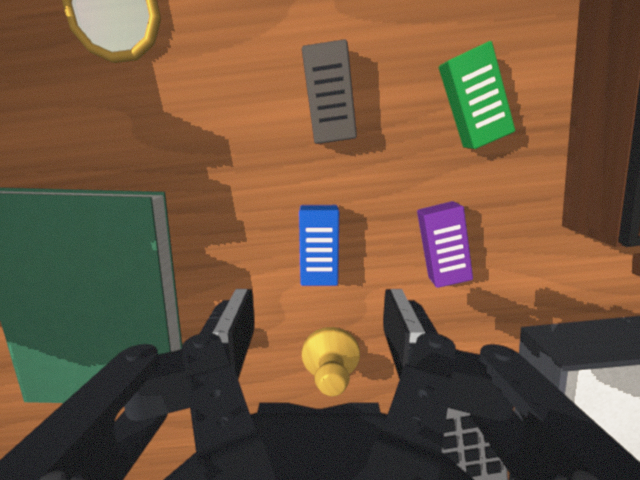

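Blue cartridge at (319,245), square between the open fingers; its top measures 71 x 33 mm, as given. Descending.

Request:
{"op": "carry_out", "data": {
  "commands": [
    [[-0.23, 0, 0.4, 0, -0.02, 0], [-0.23, 0, 0.6, 0, 0, 0], [0, 0, 0.7, 0, 0, 0], [0, 0, 0.7, 0, 0, 0], [0, 0, 0.6, 0, 0, 0], [0, 0, 0.3, 0, 0, 0], [0, 0, 0.2, 0, 0, 0], [0, 0, 0.1, 0, 0, 0], [0, 0, 0, 0, 0, 0], [0, 0, 0, 0, 0, 0]]
  ]
}}

```text
clock: 3.4
position: [0.5762, -0.2692, 0.0128]
ee_rot: [0.055, 0.998, -0.0, 0.002]
ft_force: [-0.1, 0.3, -0.6]
grip_width: 0.698
grasp_force: 0.0
```

Request:
{"op": "carry_out", "data": {
  "commands": [
    [[0, 0, 0, 0, 0, 0], [0, 0, 0, 0, 0, 0], [0, 0, 0, 0, 0, 0], [0, 0, 0, 0, 0, 0], [0, 0, 0, 0, 0, 0], [0, 0, 0, 0, 0, 0], [0, 0, 0, 0, 0, 0], [0, 0, 0, 0, 0, 0], [0, 0, 0, 0, 0, 0], [0, 0, 0, 0, 0, 0]]
  ],
  "hand": 1,
  "force": 30
}}

```text
clock: 4.23
position: [0.576, -0.2693, 0.0125]
ee_rot: [0.055, 0.998, -0.0, 0.002]
ft_force: [-0.8, 1.6, 6.5]
grip_width: 0.386
grasp_force: 30.6
```

Request:
{"op": "carry_out", "data": {
  "commands": [
    [[0, 0, -0.3, 0, 0, 0], [0, 0, -0.6, 0, 0, 0], [0, 0, -0.8, 0, 0, 0], [0, 0, -0.8, 0, 0, 0], [0.3, 0, -0.8, 0, 0, 0], [0.6, 0, -0.7, 0, 0, 0], [0.7, 0.3, 0, 0, 0, 0], [0.7, 0.5, 0, 0, 0, 0], [0.5, 0.6, 0, 0, 0, 0], [0, 0.8, 0, 0, 0, 0], [0, 0.8, 0, 0, 0, 0], [0, 0.8, 0, 0, 0, 0], [0, 0.6, 0, 0, 0, 0], [0, 0, 0, 0, 0, 0]]
  ]
}}

```text
clock: 5.4
position: [0.4836, -0.0765, 0.1718]
ee_rot: [0.052, 0.999, 0.001, 0.001]
ft_force: [0.4, 0.3, 0.1]
grip_width: 0.39
grasp_force: 30.0
```

Request:
{"op": "carry_out", "data": {
  "commands": [
    [[0, 0, 0, 0, 0, 0.7], [0, 0, 0, 0, 0, 0.9], [0, 0, 0, 0, 0, 0.9], [0, 0, 0, 0, 0, 0.9], [0, 0, 0, 0, 0, 0.9], [0, 0, 0, 0, 0, 0.9], [0, 0, 0, 0, 0, 0.9], [0, 0, 0, 0, 0, 0.9], [0, 0, 0, 0, 0, 0.9], [0, 0, 0, 0, 0, 0.9], [0, 0, 0, 0, 0, 0.9], [0, 0, 0, 0, 0, 0.9], [0, 0, 0, 0, 0, 0.9], [0, 0, 0, 0, 0, 0.9], [0, 0, 0, 0, 0, 0.9], [0, 0, 0, 0, 0, 0.4], [0, 0, 0, 0, 0, 0], [0, 0, 0, 0, 0, 0]]
  ]
}}

```text
clock: 6.9
position: [0.483, -0.0823, 0.1716]
ee_rot: [0.698, 0.716, 0.001, 0.001]
ft_force: [-0.1, 0.1, -0.3]
grip_width: 0.388
grasp_force: 30.0
```

```bash
python3 -c "
from h import *
plan([.4643,.0607,.13],1.6)"
```

```text
t 6.9 pos [ 0.483  -0.0823  0.1716] q [-0.5   0.07  0.61  1.92 -0.04  1.17  0.15] w 0.388 ft [-0.1  0.1 -0.3] yaw 1.5
  shift (cur axes) [ 3.585 -0.375  1.038] (goal axes) [ 3.586 -0.368  1.039] turn [ 0.025  0.001 -0.012]
```

Request:
{"op": "carry_out", "data": {
  "commands": [
    [[0.3, -0.2, 0, 0, 0, 0], [0.5, -0.2, 0, 0, 0, 0], [0.6, 0, 0, 0, 0, 0], [0.6, 0, 0, 0, 0, 0], [0.6, 0, 0, 0, 0, 0], [0.5, 0, 0.2, 0.02, 0, 0], [0.3, 0, 0.3, 0, 0, 0], [0.15, 0, 0.3, 0, 0, 0], [0, 0, 0, 0, 0, 0], [0, 0, 0, 0, 0, 0]]
  ]
}}

```text
clock: 7.73
position: [0.4632, 0.0593, 0.139]
ee_rot: [0.697, 0.717, -0.001, -0.0]
ft_force: [0.5, -1.4, -0.4]
grip_width: 0.39
grasp_force: 30.1
```

```bash
python3 - <<'E'
from h import *
import cv2
plan([.4643,.0607,.13],1.6)
p=camera_params('wrist');a=camera('wrist')[:,:,::-1];cv2.imwrite('pics/w2.png',a)
np.savez('w2.npz',**p)
# predicted inner pocket floor corners
c,s=np.cos(np.radians(1.6)),np.sin(np.radians(1.6))
for x,y in[(21,40),(21,-40),(-21,-40),(-21,40)]:
    x/=1000;y/=1000;print(proj('wrist',[.4643+c*x-s*y,.0607+s*x+c*y,.016],p).round(1))
E
```

```text
t 7.73 pos [0.4632 0.0593 0.139 ] q [-0.67  0.05  0.46  2.   -0.02  1.1  -0.17] w 0.39 ft [ 0.5 -1.4 -0.4] yaw 1.5
  shift (cur axes) [0.033 0.03  0.226] (goal axes) [0.033 0.029 0.226] turn [-0.009  0.008 -0.009]
[346.  178.3]
[343.8 272.1]
[294.9 272.1]
[292.5 178.4]
```

View pics/w2.png

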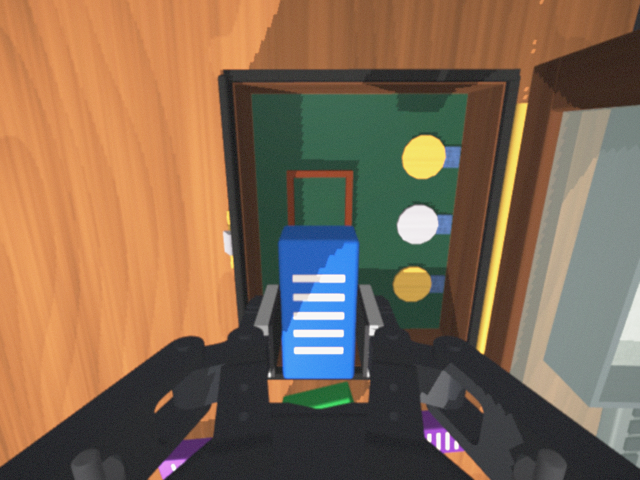

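The pocket's far inner edge at (293-346,178) matches the prediction to within a pixel. The cartridge top is at about (280,240)-(358,240)-(354,378)-(283,378). Next I compute its offset from the TCP.

```bash
python3 - <<'E'
from h import *
p=dict(np.load('w2.npz'))
W=np.array([unproj('wrist',q,.139+.0115,p) for q in[(280,240.5),(358,240.5),(354,378),(283,378)]])
print(W.round(4),W.mean(0)-get_obs()['position'],np.linalg.norm(W-np.roll(W,1,0),axis=1))
E
```

```text
[[0.447  0.0932 0.1505]
 [0.479  0.0941 0.1505]
 [0.4813 0.0259 0.1505]
 [0.4479 0.025  0.1505]] [0.00021173 0.00049726 0.01095322] [0.06827805 0.03196752 0.06826397 0.03347471]
```

Request:
{"op": "carry_out", "data": {
  "commands": [
    [[0.02, 0.025, 0.3, 0, 0, 0], [0, 0, 0.5, 0, 0, 0], [0, 0, 0.5, 0, 0, 0], [0, 0, 0.5, 0, 0, 0], [0, 0, 0.4, 0, 0, 0], [0, 0, 0.3, 0, 0, 0], [0, 0, 0.15, 0, 0, 0], [0, 0, 0.1, 0, 0, 0], [0, 0, 0.1, 0, 0, 0], [0, 0, 0.05, 0, 0, 0], [0, 0, 0, 0, 0, 0], [0, 0, 0, 0, 0, 0]]
  ]
}}

```text
clock: 8.78
position: [0.4648, 0.0606, 0.0235]
ee_rot: [0.698, 0.716, 0.0, 0.0]
ft_force: [-0.2, 1.1, -0.2]
grip_width: 0.389
grasp_force: 30.1
```

Request:
{"op": "carry_out", "data": {
  "commands": [
    [[0, 0, 0.03, 0, 0, 0], [0, 0, 0.03, 0, 0, 0], [0, 0, 0, 0, 0, 0], [0, 0, 0, 0, 0, 0]]
  ]
}}

```text
clock: 9.12
position: [0.4644, 0.0606, 0.0206]
ee_rot: [0.698, 0.716, -0.0, 0.0]
ft_force: [0.2, -0.9, -0.9]
grip_width: 0.392
grasp_force: 30.1
```

Request:
{"op": "carry_out", "data": {
  "commands": [
    [[0, 0, 0, 0, 0, 0], [0, 0, 0, 0, 0, 0], [0, 0, 0, 0, 0, 0], [0, 0, 0, 0, 0, 0], [0, 0, 0, 0, 0, 0], [0, 0, 0, 0, 0, 0]]
  ],
  "hand": -0.08
}}

```text
clock: 9.62
position: [0.4653, 0.0607, 0.021]
ee_rot: [0.698, 0.716, 0.001, 0.001]
ft_force: [4.2, -0.2, -0.0]
grip_width: 0.541
grasp_force: 0.0
```

Request:
{"op": "carry_out", "data": {
  "commands": [
    [[0, 0, -0.2, 0, 0, 0], [0, 0, -0.4, 0, 0, 0], [0, 0, -0.6, 0, 0, 0], [0, 0, -0.8, 0, 0, 0], [0, 0, -0.8, 0, 0, 0], [0, 0, -0.8, 0, 0, 0], [0, 0, -0.4, 0, 0, 0], [0, 0, 0, 0, 0, 0], [0, 0, 0, 0, 0, 0]]
  ]
}}

```text
clock: 10.37
position: [0.4642, 0.0607, 0.1811]
ee_rot: [0.698, 0.716, 0.0, -0.0]
ft_force: [0.1, 0.3, 0.0]
grip_width: 0.536
grasp_force: 0.0
```

```bash
python3 - <<'E'
from h import *
import cv2
plan([.4643,.0607,.13],1.6)
p=camera_params('wrist');a=camera('wrist')[:,:,::-1];cv2.imwrite('pics/w3.png',a)
np.savez('w3.npz',**p)
s=camera('scene')[:,:,::-1];cv2.imwrite('pics/s3.png',cv2.resize(s[170:320,290:430],(747,800)[::1] and (560,600),interpolation=cv2.INTER_CUBIC))
E
```

```text
t 10.37 pos [0.4642 0.0607 0.1811] q [-0.68  0.    0.46  1.95 -0.    1.19 -0.19] w 0.536 ft [0.1 0.3 0. ] yaw 1.5
  shift (cur axes) [-1.000e-03  2.000e-03  1.276e+00] (goal axes) [-0.     0.003  1.276] turn [ 0.003 -0.005 -0.019]
```

View pics/w3.png

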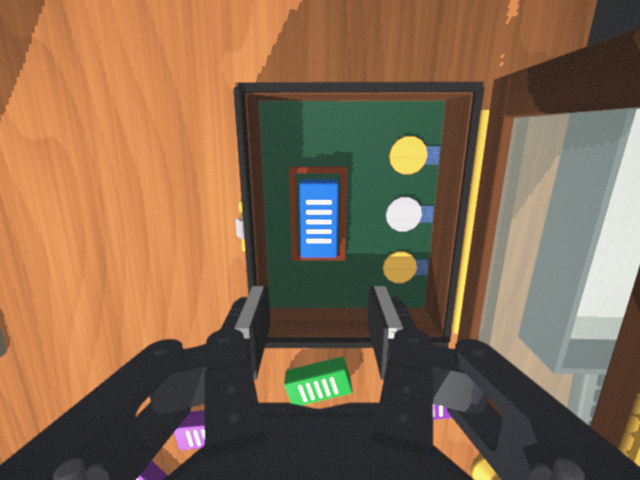

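The cartridge sits in the pocket: block at (300-338,180-258) inside the ribs at (293-345,170-262). Next is the lid angle and a path behind it.

```bash
cat >> h.py <<'E'
CY=np.radians(1.6); CC=np.array([.494,.0615,0])
def case2w(v): c,s=np.cos(CY),np.sin(CY); return CC+[c*v[0]-s*v[1],s*v[0]+c*v[1],v[2]]
def lidpt(x,y,z,th): # lid frame point -> world
    return case2w([.09+x*np.cos(th)+z*np.sin(th),y,.07-x*np.sin(th)+z*np.cos(th)])
E
python3 - <<'E'
from h import *
for th in(1.42,1.46,1.5,1.54,1.58):
    print(th,[proj('top',lidpt(-.18,y,z,th)).round(1) for y,z in((.11,0),(.11,.016),(-.11,0),(-.11,.016))])
print('crop obs: outer row',180+18/3.6-.5,'inner',180+47/3.6-.5)
print('tray front x', unproj('top',(290,170),.05),unproj('top',(290,170),0.))
p=camera_params('wrist');print('cam in tool',R.from_quat(get_obs()['ee_rot']).inv().apply(-p['R'].T@p['t']-get_obs()['position']))
print('lid_press',[(th,lidpt(-.165,0,.016,th).round(4).tolist()) for th in(1.5,1.2,.9,.6,.3,0)])
plan(list(lidpt(-.165,0,.016,1.5)+[.06,0,.1]),-88.4)
E
```

```text
1.42 [array([239.2, 198. ]), array([239.1, 190.1]), array([346.6, 197.7]), array([346.6, 189.9])]
1.46 [array([239.2, 194.5]), array([239.2, 186.7]), array([346.6, 194.2]), array([346.6, 186.5])]
1.5 [array([239.2, 191. ]), array([239.3, 183.3]), array([346.6, 190.7]), array([346.5, 183. ])]
1.54 [array([239.3, 187.5]), array([239.4, 179.9]), array([346.5, 187.3]), array([346.5, 179.7])]
1.58 [array([239.4, 184.1]), array([239.6, 176.6]), array([346.5, 183.9]), array([346.5, 176.4])]
crop obs: outer row 184.5 inner 192.55555555555554
tray front x [0.67902679 0.09064916 0.05      ] [0.69497771 0.09550468 0.        ]
cam in tool [ 0.07727256  0.00047334 -0.14202422]
lid_press [(1.5, [0.5883, 0.0641, 0.2357]), (1.2, [0.5391, 0.0628, 0.2296]), (0.9, [0.494, 0.0615, 0.2092]), (0.6, [0.4569, 0.0605, 0.1764]), (0.3, [0.4311, 0.0597, 0.134]), (0, [0.419, 0.0594, 0.086])]
t 10.47 pos [0.4635 0.0605 0.1796] q [-0.68  0.01  0.46  1.95 -0.    1.19 -0.19] w 0.539 ft [ 0.   0.9 -0.8] yaw 1.5
  shift (cur axes) [-0.03   4.612 -3.914] (goal axes) [ 4.62   0.037 -3.904] turn [-1.000e-02  2.200e-02  1.498e+01]
```

Request:
{"op": "carry_out", "data": {
  "commands": [
    [[0, 0, -0.3, 0, 0, 0], [0, 0, -0.6, 0, 0, 0], [0, 0, -0.7, 0, 0, 0], [0, 0, -0.7, 0, 0, 0], [0, 0, -0.6, 0, 0, 0], [0, 0, -0.4, 0, 0, 0], [0, 0, 0, 0, 0, 0], [0, 0, 0, 0, 0, 0]]
  ],
  "hand": 1
}}

```text
clock: 11.13
position: [0.4643, 0.0607, 0.3118]
ee_rot: [0.698, 0.716, -0.001, -0.0]
ft_force: [-0.4, 0.1, 0.4]
grip_width: -0.003
grasp_force: 0.0
```

Request:
{"op": "carry_out", "data": {
  "commands": [
    [[0, 0, 0, 0, 0, 0.5], [0, 0, 0, 0, 0, 0.9], [0, 0, 0, 0, 0, 0.9], [0, 0, 0, 0, 0, 0.9], [0, 0, 0, 0, 0, 0.9], [0, 0, 0, 0, 0, 0.9], [0, 0, 0, 0, 0, 0.9], [0, 0, 0, 0, 0, 0.9], [0, 0, 0, 0, 0, 0.9], [0, 0, 0, 0, 0, 0.9], [0, 0, 0, 0, 0, 0.9], [0, 0, 0, 0, 0, 0.9], [0, 0, 0, 0, 0, 0.9], [0, 0, 0, 0, 0, 0.9], [0, 0, 0, 0, 0, 0.9], [0, 0, 0, 0, 0, 0.9], [0, 0, 0, 0, 0, 0.9], [0, 0, 0, 0, 0, 0.1], [0, 0, 0, 0, 0, 0], [0, 0, 0, 0, 0, 0]]
  ]
}}

```text
clock: 12.8
position: [0.464, 0.0605, 0.3116]
ee_rot: [1.0, 0.014, -0.001, 0.0]
ft_force: [0.3, 0.4, 0.2]
grip_width: 0.001
grasp_force: 0.0
```

```bash
python3 - <<'E'
from h import *
plan([.66,.064,.31],-88.4)
E
```

```text
t 12.8 pos [0.464  0.0605 0.3116] q [-0.63 -0.07  0.38  1.74  0.03  1.47 -1.79] w 0.001 ft [0.3 0.4 0.2] yaw -88.4
  shift (cur axes) [4.9   0.054 0.031] (goal axes) [4.9   0.05  0.039] turn [0.008 0.016 0.007]
```

Request:
{"op": "carry_out", "data": {
  "commands": [
    [[0.4, 0, 0, 0, 0, 0], [0.7, 0, 0, 0, 0, 0], [0.8, 0, 0, 0, 0, 0], [0.8, 0, 0, 0, 0, 0], [0.8, 0, 0, 0, 0, 0], [0.7, 0, 0, 0, 0, 0], [0.35, -0.05, 0.1, 0, 0, 0], [0, 0, 0.5, 0, 0, 0], [0, 0, 0.7, 0, 0, 0], [0, 0, 0.5, 0, 0, 0], [0, 0, 0.25, 0, 0, 0], [0, 0, 0, 0, 0, 0], [0, 0, 0, 0, 0, 0]]
  ]
}}

```text
clock: 13.88
position: [0.6463, 0.0674, 0.2309]
ee_rot: [1.0, 0.013, -0.0, 0.0]
ft_force: [0.4, -0.5, 0.1]
grip_width: 0.005
grasp_force: 0.0
```

Request:
{"op": "carry_out", "data": {
  "commands": [
    [[-0.3, 0.05, 0, 0, 0, 0], [-0.3, 0.05, 0, 0, 0, 0], [-0.2, 0, 0, 0, 0, 0], [-0.15, 0, 0, 0, 0, 0], [-0.15, 0, 0, 0, 0, 0], [-0.15, 0, 0, 0, 0, 0], [-0.15, 0, 0, 0, 0, 0], [-0.2, 0, 0, 0, 0, 0], [-0.2, 0, 0, 0, 0, 0], [-0.2, 0, 0, 0, 0, 0], [-0.2, 0, 0.05, 0, 0, 0], [-0.2, 0, 0.05, 0, 0, 0], [0, 0, 0, 0, 0, 0]]
  ]
}}

```text
clock: 14.97
position: [0.5488, 0.0608, 0.2264]
ee_rot: [1.0, 0.013, -0.001, -0.0]
ft_force: [-0.7, 0.4, 0.6]
grip_width: -0.003
grasp_force: 0.0
```

Request:
{"op": "carry_out", "data": {
  "commands": [
    [[-0.2, 0, 0.07, 0, 0, 0], [-0.2, 0, 0.08, 0, 0, 0], [-0.2, 0, 0.09, 0, 0, 0], [-0.2, 0, 0.1, 0, 0, 0], [-0.2, 0, 0.1, 0, 0, 0]]
  ]
}}

```text
clock: 15.38
position: [0.5095, 0.0597, 0.2085]
ee_rot: [1.0, 0.013, -0.0, 0.0]
ft_force: [2.4, 0.2, 0.2]
grip_width: 0.0
grasp_force: 0.8
```

```bash
python3 - <<'E'
from h import *
import cv2
a=camera('top')[:,:,::-1];s=camera('scene')[:,:,::-1]
A=cv2.resize(a[160:300,230:370],(400,400),interpolation=cv2.INTER_CUBIC);B=cv2.resize(s[150:310,270:430],(400,400),interpolation=cv2.INTER_CUBIC)
cv2.imwrite('pics/l4.png',cv2.hconcat([A,B]))
E
```

```text
(no output)
```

View pics/l4.png

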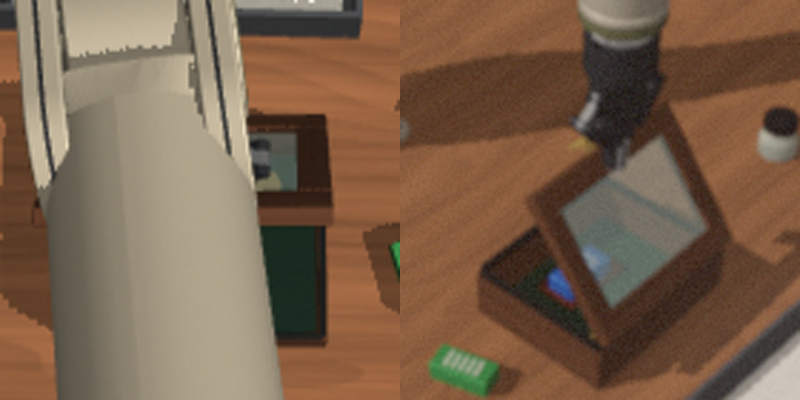

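The lid is down to about 1 rad, with the fingertips on its front rail (right crop, at about (615,155)). The cartridge still lies in the pocket, seen through the glass at (580,280). Continuing the arc.

Request:
{"op": "carry_out", "data": {
  "commands": [
    [[-0.2, 0, 0.13, 0, 0, 0], [-0.2, 0, 0.14, 0, 0, 0], [-0.2, 0, 0.15, 0, 0, 0], [-0.2, 0, 0.17, 0, 0, 0], [-0.2, 0, 0.19, 0, 0, 0], [-0.16, 0, 0.2, 0, 0, 0], [-0.15, 0, 0.2, 0, 0, 0], [-0.13, 0, 0.2, 0, 0, 0], [-0.11, 0, 0.2, 0, 0, 0], [-0.1, 0, 0.2, 0, 0, 0], [0, 0, 0, 0, 0, 0]]
  ]
}}

```text
clock: 16.4
position: [0.4429, 0.0579, 0.136]
ee_rot: [1.0, 0.013, -0.001, 0.0]
ft_force: [-0.1, -0.7, 0.6]
grip_width: -0.0
grasp_force: 0.0
```

Request:
{"op": "carry_out", "data": {
  "commands": [
    [[-0.1, -0.02, 0.15, 0, 0, 0], [-0.1, -0.02, 0.15, 0, 0, 0], [-0.1, 0, 0.15, 0, 0, 0], [-0.1, 0, 0.15, 0, 0, 0], [-0.1, 0, 0.1, 0, 0, 0], [-0.05, 0, 0.05, 0, 0, 0], [0, 0, 0, 0, 0, 0], [0, 0, 0, 0, 0, 0]]
  ]
}}

```text
clock: 17.07
position: [0.4223, 0.0591, 0.1078]
ee_rot: [1.0, 0.013, -0.0, 0.0]
ft_force: [0.4, 0.1, 0.5]
grip_width: -0.0
grasp_force: 0.0
```

Request:
{"op": "carry_out", "data": {
  "commands": [
    [[-0.05, 0, 0.05, 0, 0, 0], [-0.04, 0, 0.05, 0, 0, 0], [0, 0, 0.05, 0, 0, 0], [0, 0, 0.05, 0, 0, 0], [0, 0, 0, 0, 0, 0], [0, 0, 0, 0, 0, 0]]
  ]
}}

```text
clock: 17.57
position: [0.4187, 0.059, 0.0996]
ee_rot: [1.0, 0.013, -0.0, 0.0]
ft_force: [-0.7, -0.6, 0.0]
grip_width: 0.001
grasp_force: 0.0
```

Request:
{"op": "carry_out", "data": {
  "commands": [
    [[0, 0, 0.025, 0, 0, 0], [0, 0, 0.025, 0, 0, 0], [0, 0, 0.025, 0, 0, 0], [0, 0, 0, 0, 0, 0], [0, 0, 0, 0, 0, 0]]
  ]
}}

```text
clock: 17.98
position: [0.4188, 0.059, 0.0967]
ee_rot: [1.0, 0.013, -0.0, 0.0]
ft_force: [-0.1, 0.8, -0.4]
grip_width: -0.007
grasp_force: 0.0
```

Request:
{"op": "carry_out", "data": {
  "commands": [
    [[0, 0, 0.025, 0, 0, 0], [0, 0, 0.025, 0, 0, 0], [0, 0, 0, 0, 0, 0], [0, 0, 0, 0, 0, 0]]
  ]
}}

```text
clock: 18.32
position: [0.4188, 0.059, 0.0947]
ee_rot: [1.0, 0.013, -0.0, 0.0]
ft_force: [-0.7, -0.3, -0.2]
grip_width: 0.0
grasp_force: 0.0
```

Request:
{"op": "carry_out", "data": {
  "commands": [
    [[0, 0, 0.02, 0, 0, 0], [0, 0, 0.02, 0, 0, 0], [0, 0, 0, 0, 0, 0], [0, 0, 0, 0, 0, 0]]
  ]
}}

```text
clock: 18.65
position: [0.4187, 0.059, 0.0932]
ee_rot: [1.0, 0.013, -0.0, 0.0]
ft_force: [-1.2, -0.1, 1.2]
grip_width: 0.001
grasp_force: 0.8
```

Request:
{"op": "carry_out", "data": {
  "commands": [
    [[0, 0, 0.025, 0, 0, 0], [0, 0, 0, 0, 0, 0], [0, 0, 0, 0, 0, 0]]
  ]
}}

```text
clock: 18.9
position: [0.4187, 0.059, 0.0921]
ee_rot: [1.0, 0.013, -0.0, 0.0]
ft_force: [-1.8, 0.7, 2.9]
grip_width: -0.001
grasp_force: 1.1
```

Request:
{"op": "carry_out", "data": {
  "commands": [
    [[0, 0, 0.025, 0, 0, 0], [0, 0, 0, 0, 0, 0], [0, 0, 0, 0, 0, 0]]
  ]
}}

```text
clock: 19.15
position: [0.4187, 0.059, 0.0911]
ee_rot: [1.0, 0.013, -0.0, 0.0]
ft_force: [-3.1, 1.1, 4.1]
grip_width: -0.0
grasp_force: 2.1
```

Request:
{"op": "carry_out", "data": {
  "commands": [
    [[0, 0, 0.025, 0, 0, 0], [0, 0, 0, 0, 0, 0], [0, 0, 0, 0, 0, 0]]
  ]
}}

```text
clock: 19.4
position: [0.419, 0.059, 0.0901]
ee_rot: [1.0, 0.013, 0.0, 0.0]
ft_force: [-0.4, -0.3, -0.7]
grip_width: -0.0
grasp_force: 0.0
```

Request:
{"op": "carry_out", "data": {
  "commands": [
    [[0, 0, 0.025, 0, 0, 0], [0, 0, 0, 0, 0, 0], [0, 0, 0, 0, 0, 0]]
  ]
}}

```text
clock: 19.65
position: [0.419, 0.059, 0.0891]
ee_rot: [1.0, 0.013, 0.0, 0.0]
ft_force: [-0.3, 0.3, -0.4]
grip_width: -0.002
grasp_force: 0.0
```

Request:
{"op": "carry_out", "data": {
  "commands": [
    [[0, 0, 0.025, 0, 0, 0], [0, 0, 0, 0, 0, 0], [0, 0, 0, 0, 0, 0]]
  ]
}}

```text
clock: 19.9
position: [0.4189, 0.059, 0.0881]
ee_rot: [1.0, 0.013, 0.0, 0.0]
ft_force: [0.0, -0.6, 0.1]
grip_width: -0.002
grasp_force: 0.0
```

Request:
{"op": "carry_out", "data": {
  "commands": [
    [[0, 0, 0.025, 0, 0, 0], [0, 0, 0, 0, 0, 0], [0, 0, 0, 0, 0, 0]]
  ]
}}

```text
clock: 20.15
position: [0.4188, 0.059, 0.0872]
ee_rot: [1.0, 0.013, -0.0, 0.0]
ft_force: [0.1, 0.1, 1.4]
grip_width: -0.002
grasp_force: 0.7
```

Request:
{"op": "carry_out", "data": {
  "commands": [
    [[0, 0, 0.025, 0, 0, 0], [0, 0, 0, 0, 0, 0], [0, 0, 0, 0, 0, 0]]
  ]
}}

```text
clock: 20.4
position: [0.4187, 0.059, 0.0863]
ee_rot: [1.0, 0.013, -0.0, 0.0]
ft_force: [-3.7, -0.7, 5.4]
grip_width: -0.002
grasp_force: 2.6
```

Request:
{"op": "carry_out", "data": {
  "commands": [
    [[0, 0, 0.02, 0, 0, 0], [0, 0, 0, 0, 0, 0], [0, 0, 0, 0, 0, 0]]
  ]
}}

```text
clock: 20.65
position: [0.4187, 0.059, 0.0857]
ee_rot: [1.0, 0.013, -0.0, 0.0]
ft_force: [-4.3, -0.4, 8.7]
grip_width: -0.001
grasp_force: 4.4
```

Request:
{"op": "carry_out", "data": {
  "commands": [
    [[0, 0, 0.02, 0, 0, 0], [0, 0, 0, 0, 0, 0], [0, 0, 0, 0, 0, 0]]
  ]
}}

```text
clock: 20.9
position: [0.4187, 0.059, 0.0851]
ee_rot: [1.0, 0.013, -0.0, -0.0]
ft_force: [-5.4, -0.6, 11.3]
grip_width: 0.005
grasp_force: 6.1
```

Request:
{"op": "carry_out", "data": {
  "commands": [
    [[0, 0, 0.015, 0, 0, 0], [0, 0, 0, 0, 0, 0], [0, 0, 0, 0, 0, 0]]
  ]
}}

```text
clock: 21.15
position: [0.4187, 0.0591, 0.0847]
ee_rot: [1.0, 0.013, -0.0, -0.0]
ft_force: [-7.7, -1.4, 16.1]
grip_width: 0.006
grasp_force: 8.1
```

Request:
{"op": "carry_out", "data": {
  "commands": [
    [[0, 0, 0.012, 0, 0, 0], [0, 0, 0, 0, 0, 0], [0, 0, 0, 0, 0, 0]]
  ]
}}

```text
clock: 21.4
position: [0.4187, 0.059, 0.0844]
ee_rot: [1.0, 0.013, -0.0, -0.0]
ft_force: [-9.7, -2.1, 19.5]
grip_width: -0.002
grasp_force: 9.6
```

Request:
{"op": "carry_out", "data": {
  "commands": [
    [[0, 0, 0.012, 0, 0, 0], [0, 0, 0, 0, 0, 0], [0, 0, 0, 0, 0, 0]]
  ]
}}

```text
clock: 21.65
position: [0.4186, 0.0591, 0.084]
ee_rot: [1.0, 0.013, -0.0, -0.0]
ft_force: [-10.1, -2.4, 21.8]
grip_width: 0.002
grasp_force: 10.9
```

Pressed to about 22 N, past the 12 to 18 N catch range. I'll release slowly and see how far the lid follows.

Request:
{"op": "carry_out", "data": {
  "commands": [
    [[0, 0, -0.03, 0, 0, 0], [0, 0, 0, 0, 0, 0], [0, 0, 0, 0, 0, 0]]
  ]
}}

```text
clock: 21.9
position: [0.4187, 0.0591, 0.085]
ee_rot: [1.0, 0.013, -0.0, -0.0]
ft_force: [-8.0, -0.7, 15.8]
grip_width: 0.001
grasp_force: 8.2
```

Request:
{"op": "carry_out", "data": {
  "commands": [
    [[0, 0, -0.025, 0, 0, 0], [0, 0, 0, 0, 0, 0], [0, 0, 0, 0, 0, 0]]
  ]
}}

```text
clock: 22.15
position: [0.419, 0.0591, 0.0853]
ee_rot: [1.0, 0.013, 0.0, 0.0]
ft_force: [-0.4, 0.1, 4.7]
grip_width: 0.002
grasp_force: 2.1
```

Request:
{"op": "carry_out", "data": {
  "commands": [
    [[0, 0, -0.025, 0, 0, 0], [0, 0, 0, 0, 0, 0], [0, 0, 0, 0, 0, 0]]
  ]
}}

```text
clock: 22.4
position: [0.4188, 0.059, 0.0861]
ee_rot: [1.0, 0.013, -0.0, 0.0]
ft_force: [-0.3, 0.3, 0.4]
grip_width: -0.001
grasp_force: 0.0
```

Request:
{"op": "carry_out", "data": {
  "commands": [
    [[0, 0, -0.025, 0, 0, 0], [0, 0, 0, 0, 0, 0], [0, 0, 0, 0, 0, 0]]
  ]
}}

```text
clock: 22.65
position: [0.4188, 0.059, 0.0872]
ee_rot: [1.0, 0.013, 0.0, 0.0]
ft_force: [0.5, 0.5, 0.7]
grip_width: -0.001
grasp_force: 0.0
```

Request:
{"op": "carry_out", "data": {
  "commands": [
    [[0, 0, 0.02, 0, 0, 0], [0, 0, 0, 0, 0, 0], [0, 0, 0, 0, 0, 0]]
  ]
}}

```text
clock: 22.9
position: [0.4188, 0.059, 0.0864]
ee_rot: [1.0, 0.013, -0.0, 0.0]
ft_force: [-0.6, 0.5, -0.8]
grip_width: -0.001
grasp_force: 0.0
```

Request:
{"op": "carry_out", "data": {
  "commands": [
    [[0, 0, 0.02, 0, 0, 0], [0, 0, 0, 0, 0, 0], [0, 0, 0, 0, 0, 0]]
  ]
}}

```text
clock: 23.15
position: [0.4188, 0.059, 0.0856]
ee_rot: [1.0, 0.013, -0.0, 0.0]
ft_force: [-0.2, -0.0, 0.9]
grip_width: -0.002
grasp_force: 0.0
```

Request:
{"op": "carry_out", "data": {
  "commands": [
    [[0, 0, 0.012, 0, 0, 0], [0, 0, 0, 0, 0, 0], [0, 0, 0, 0, 0, 0]]
  ]
}}

```text
clock: 23.4
position: [0.4189, 0.059, 0.0853]
ee_rot: [1.0, 0.013, 0.0, 0.0]
ft_force: [-1.8, -1.0, 3.8]
grip_width: 0.001
grasp_force: 1.9
```

Contact is at 0.0855 against 0.0840 fully pressed, so the springback is 1.5 mm: caught. Retreating and taking a final look.

Request:
{"op": "carry_out", "data": {
  "commands": [
    [[0, 0, -0.05, 0, 0, 0], [0, 0, -0.2, 0, 0, 0], [0, 0, -0.5, 0, 0, 0], [0, 0, -0.7, 0, 0, 0], [0, 0, -0.7, 0, 0, 0], [0, 0, -0.7, 0, 0, 0], [0, 0, -0.7, 0, 0, 0], [0, 0, -0.4, 0, 0, 0], [0, 0, 0, 0, 0, 0], [0, 0, 0, 0, 0, 0], [0, 0, 0, 0, 0, 0], [0, 0, 0, 0, 0, 0]]
  ]
}}

```text
clock: 24.4
position: [0.4182, 0.0589, 0.2422]
ee_rot: [1.0, 0.013, -0.001, 0.0]
ft_force: [0.2, -0.6, 0.7]
grip_width: 0.004
grasp_force: 0.0
```

```bash
python3 - <<'E'
from h import *
import cv2
w=camera('wrist')[:,:,::-1];s=camera('scene')[:,:,::-1]
cv2.imwrite('pics/f5.png',cv2.hconcat([cv2.resize(w,(400,300)),cv2.resize(s[190:310,270:430],(400,300),interpolation=cv2.INTER_CUBIC)]))
E
```

```text
(no output)
```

View pics/f5.png

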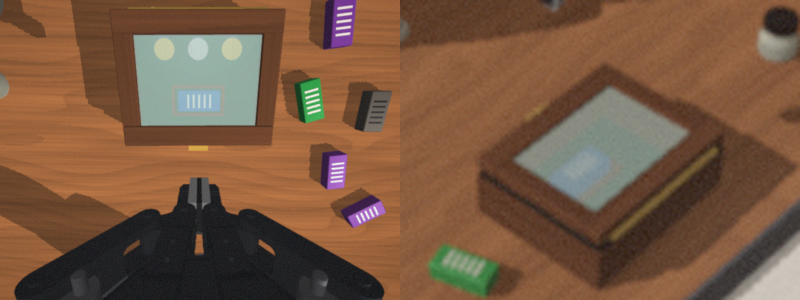

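The lid is shut, and the blue cartridge shows in its pocket through the glass at (198,100). The neighbouring cartridges in view have not moved.

```bash
python3 -c "
from workcell import *
print(hand_in())"
```

```text
the job is handed in; nothing more can be done
None
```

The fresh blue cartridge lies flat in the pocket and the lid is shut; the catch appears to hold, since the lid sprang back only about 1.5 mm after a 22 N press, and the job is handed in.

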